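# Stack a second reaction tray on spacer sticks

### The arm

A 6-joint arm with a two-finger parallel gripper is mounted at the origin on a cart in front of the work surface, level with it; the furniture and walls round the work are solid. World frame = base frame: x ahead of the robot, y to its left, z up, the work surface at z = 0. Lengths are in m, angles in degrees, forces in N, time in s.
With the tool pointing down it reaches from about 0.35 to 0.875 m from the base axis. Payload 4.2 kg.
Tool frame: the origin (TCP) lies between the finger pads; the fingertips stand 19 mm ahead of it and the grasp point (between the pads) is the TCP; z points along the fingers, y is the line along which they close (so a half turn about z gives the same grasp; the last joint's range is limited). The gripper opens to 87 mm and grips with 3 to 60 N. Pads are 19 mm wide; open, the fingers measure 117 mm over their backs; the gripper's body (75 mm by 190 mm) begins 51 mm behind the grasp point.
Start: joints at [-59.209, 22.042, 0.453, 0, -68.411, -14.817], TCP at [0.172, -0.601, 0.242] pointing down, gripper open.
Joint ranges: [-179.83, 179.83], [-69.29, 118.12], [-61.27, 80.66], [-181.25, 117.63], [-171.15, -9.14], [-177.46, 177.46]. Speed limits (degrees/s): [159.86, 159.86, 180, 180, 180, 180].

### API

Orientations are given as a 3x3 rotation matrix whose columns are the frame's x, y, z axes.
In Python, from station import r gives the robot as it stands.
- The arm moves only by the tool drive_tool, never from a script. Its argument "steps" is one flat list of numbers, 7 for each row, row after row: the turn, a rotation vector about the tool's x, y, z in rad, then the shift along the tool's x, y, z in m, then the opening, from 0 (shut) to 1 (fully open). A call has 1 to 10 rows; each row shifts and turns the commanded pose from where the row before left it, along the tool's axes as they then stand; what a row does not reach is not made up. A row lasts 1/12 s, in which the tool goes at most 41.7 mm and 7.16 degrees, less where a joint would pass 70% of its speed; a pose out of reach is approached as far as the arm can. A call is refused whole if a number of a shift passes 0.0417 or a number of a turn 0.125, either way. A call with a gripper value outside its range is refused whole. The fingers move at their own pace and stop on an object; the grip force is fixed at half the most. Time passes only in rows, so rows that do not move let the fingers close. It gives the time, the measured TCP pose, the force, the opening and the grip force at its end, in the units of the state.
- r.sense(): the state, without advancing time (a new reading comes with each control period).
- r.capture(name): name is "scene" or "top" or "wrist"; returns the picture (384x512x3 uint8, blue, green, red); there is no depth.
- r.camera_params(name): a dict with "camera_matrix" (3x3 intrinsics, pixels), "extrinsics" (4x4, takes a point from world to camera coordinates). Camera axes: x right, y down, z forward; pixel columns grow to the right and rows downward; lengths in m; the calibration is good to about 2 mm. A picture is of the moment at which its call begins: read the wrist's pose just before it. camera_params takes no time and is no camera call; for the wrist camera it gives the pose at the moment of the call.
- r.finish_job(): hands the job in; it is judged then, once.
The state is a dict: "time_s": time; "joints": joint angles; "joint_velocities": joint speeds; "effort": joint torques, N m; "tcp_pos": TCP position; "ee_rot": TCP orientation; "wrist_force": force on the tool from outside, world axes, zero at the start; "moment": the same for the moment, N m; "gripper_width": opening from 0.0 (shut) to 1.0 (fully open); "gripper_force": force on a finger pad.
Only numpy, scipy, OpenCV 4.12 (cv2) and the standard library are available. Lean on these libraries where they do the work, as an engineer would, in place of code of your own. Each camera call takes 0.05 s, during which the arm holds its last target. There are 200 camera calls.

### The job

Lay the two grey spacer sticks lengthwise on the lower reaction tray, one close to each of its long edges and centred along its length, without overhanging. Then slide the other tray, without lifting it, off the raised deck and along onto the sticks until it meets the end stop, so that it rests level on the sticks, squarely above the lower tray and clear of its wells. Leave the dropper bottles alone.

Things in the scene. Friction and masses are not known exactly. Their poses are not given: they have to be found in the camera images.
- station: fixed aluminium stacking station: base plate 150 x 480 mm, 4 mm thick; origin under it, x across, y along (from the end stop towards the raised deck), z up. The bay between stop and deck (y = -232 to -8 mm) holds the lower tray, centred at x = 0, y = -125 mm, between side lips whose tops are 3 mm below the tray's top face
- deck (a point): centre of the raised deck's top, at station x = 0, y = 112, z = 30 mm. The deck spans station y = -8 to +232 mm; guide rails along both sides (inner faces at x = +-64 mm, +-62.5 mm next to the bay; tops at z = 38 mm), both ends open. Deck is 2 mm higher than the tops of sticks on the lower tray, so a pushed tray passes over them, then drops 2 mm
- stop (a point): top middle of the end stop's face, at station x = 0, y = -232, z = 48 mm: an upright plate 100 mm wide facing the deck; a tray that touches it lies 2 mm from squarely above the lower tray and its rear end is about 14 mm past the deck's edge
- lower_tray: white rectangular reaction tray with rows of small wells, 120 x 210 x 10 mm (x, y, z), about 0.1 kg, loose; origin at the centre of its underside, y along its length, z up; lies in the station's bay with its underside at 4 mm above the worktop, its top face at 14 mm, about 2 mm of play
- upper_tray: white rectangular reaction tray with rows of small wells, 120 x 210 x 10 mm (x, y, z), about 0.1 kg, loose; origin at the centre of its underside, y along its length, z up; starts on the station's raised deck between the guide rails, underside 30 mm above the worktop; too wide to be grasped across, it is pushed at its short end towards the end stop (-y of the station); it slides with under 2 N
- stick_a: plain grey square spacer stick, 14 x 170 x 14 mm (x, y, z), 45 g, lying loose on the worktop; origin at the centre of its underside, y along its length, z up; both sticks are identical and either may go on either side
- stick_b: plain grey square spacer stick, 14 x 170 x 14 mm (x, y, z), 45 g, lying loose on the worktop; origin at the centre of its underside, y along its length, z up; both sticks are identical and either may go on either side
- dropper_a: small white dropper bottle with a black cap, 25 mm across, 74 mm tall, standing loose on the worktop (a bystander: leave it standing where it is); origin at the centre of its base, z up
- dropper_b: small white dropper bottle with a black cap, 25 mm across, 74 mm tall, standing loose on the worktop (a bystander: leave it standing where it is); origin at the centre of its base, z up
- dropper_c: small white dropper bottle with a black cap, 25 mm across, 74 mm tall, standing loose on the worktop (a bystander: leave it standing where it is); origin at the centre of its base, z up

How it is judged:
By the outcome, as a careful person would: the job done as asked, in the order asked, and still so for the second after the job is handed in, with the robot touching nothing.
It also fails if it takes over 69 s, if anything falls off the work surface, if the arm or the gripper's body presses on something with over 40 N, if the wrist force passes 120 N, or if a joint passes its speed limit or range.

## Working session

There is one attempt and no reset: what is moved stays moved. The work goes in short steps, Python scripts to look and compute and a tool call to move; the robot and the scene stay as the last step left them, time stands still between calls to the robot, and variables do not carry over. Pictures are saved under pics/ and viewed, at most 10 in all, crops included, and the job is handed in when it is done.

Besides the shell and the picture viewer there is one more tool, called after ">>>" by a JSON object that holds its "op" and its "data", one argument or row to a line. drive_tool: Moves the arm, as the interface text tells. Its arguments: {"type":"object","properties":{"steps":{"type":"array"}},"required":["steps"]}

```bash
mkdir -p pics; ls; python3 - <<'E'
from station import r
import cv2,numpy as np
for n in ("top","scene"):
    cv2.imwrite(f"pics/{n}0.png",r.capture(n)); p=r.camera_params(n); print(n,np.round(p["camera_matrix"],1).tolist(),np.round(p["extrinsics"],3).tolist())
s=r.sense(); print(s["time_s"],s["tcp_pos"],np.round(s["ee_rot"],3),s["gripper_width"])
E
```

```text
pics
top [[482.8, 0.0, 252.5], [0.0, 482.8, 182.4], [0.0, 0.0, 1.0]] [[0.02, -1.0, 0.012, -0.027], [-0.997, -0.021, -0.08, 0.513], [0.08, -0.01, -0.997, 1.324], [0.0, 0.0, 0.0, 1.0]]
scene [[427.0, 0.0, 252.7], [0.0, 427.0, 193.8], [0.0, 0.0, 1.0]] [[-0.662, -0.75, -0.012, 0.336], [-0.375, 0.345, -0.86, 0.225], [0.649, -0.565, -0.51, 0.706], [0.0, 0.0, 0.0, 1.0]]
0.1 [ 0.17187337 -0.60036575  0.24056327] [[-0.961 -0.275 -0.001]
 [-0.275  0.961  0.002]
 [ 0.     0.002 -1.   ]] 0.9996429546462721
```

View pics/top0.png

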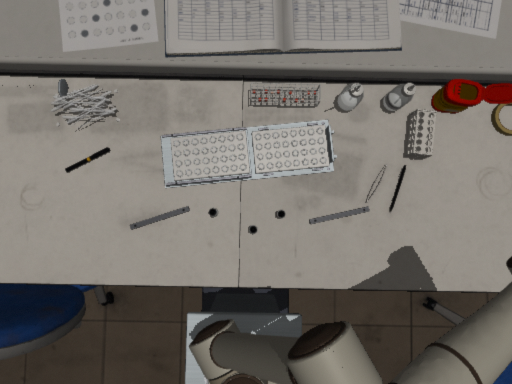

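View pics/scene0.png

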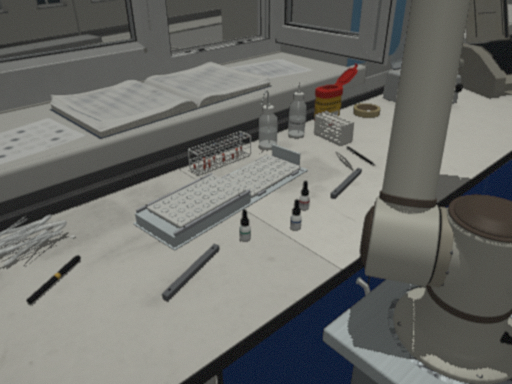

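The top view shows the station from (163,160), the deck end, to (333,148), the stop end. The sticks run (131,226)-(190,209) and (309,221)-(369,209), and the dropper caps are at (213,212), (252,229) and (280,213). I'll enlarge for exact pixels.

```bash
python3 - <<'E'
import cv2,numpy as np
a=cv2.imread("pics/top0.png")
def crop(x0,y0,w,h,k):
    c=cv2.resize(a[y0:y0+h,x0:x0+w],None,fx=k,fy=k,interpolation=cv2.INTER_CUBIC)
    for i in range(0,w,10): cv2.putText(c,str(x0+i),(i*k,8),0,.3,(0,0,255),1); cv2.line(c,(i*k,10),(i*k,14),(0,0,255),1)
    for j in range(0,h,10): cv2.putText(c,str(y0+j),(0,j*k+3),0,.3,(0,0,255),1)
    return c
cv2.imwrite("pics/c1.png",crop(155,112,190,80,4))
b=np.vstack([crop(120,195,110,42,7),crop(300,195,110,42,7)])
cv2.imwrite("pics/c2.png",b)
E
```

```text
(no output)
```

View pics/c1.png

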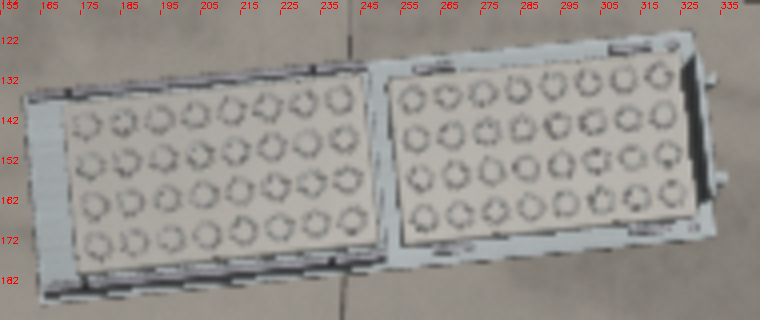

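View pics/c2.png

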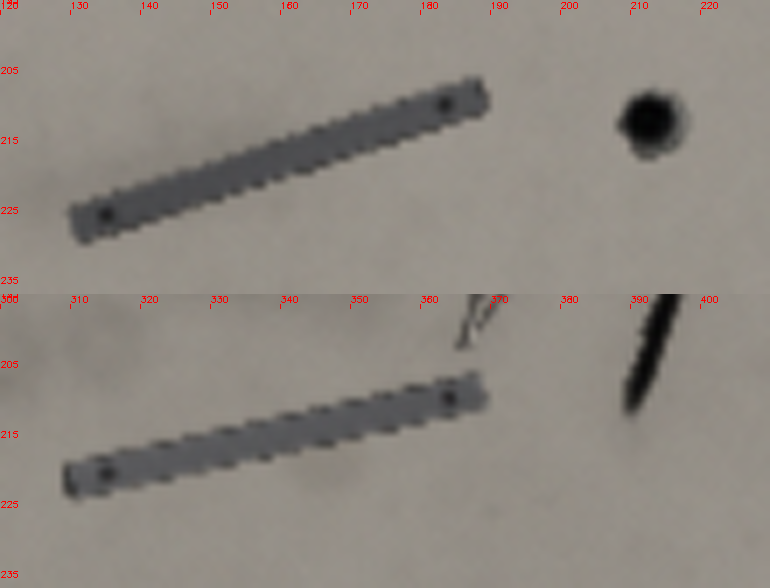

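```bash
cat > h.py <<'E'
import numpy as np, cv2
from station import r
from scipy.optimize import least_squares
def ray(cam,uv,z):
    "pixels -> world points on plane z"
    K=np.array(cam["camera_matrix"]);E=np.array(cam["extrinsics"]);R,t=E[:3,:3],E[:3,3]
    uv=np.atleast_2d(np.array(uv,float)); d=np.c_[uv,np.ones(len(uv))]@np.linalg.inv(K).T@R; c=-R.T@t
    return c+d*((z-c[2])/d[:,2])[:,None]
def proj(cam,P):
    K=np.array(cam["camera_matrix"]);E=np.array(cam["extrinsics"])
    q=(np.atleast_2d(P)@E[:3,:3].T+E[:3,3])@K.T; return q[:,:2]/q[:,2:]
def fit(obj,w):
    "2D rigid fit obj->w: x,y,yaw deg, rms mm"
    obj=np.array(obj,float);w=np.array(w)[:,:2]
    f=lambda p:(obj@np.array([[np.cos(p[2]),np.sin(p[2])],[-np.sin(p[2]),np.cos(p[2])]])+p[:2]-w).ravel()
    s=least_squares(f,[*w.mean(0),0]); return s.x[0],s.x[1],np.degrees(s.x[2]),1e3*np.sqrt(np.mean(s.fun**2))
def rel(pos,yaw,p0=None,R0=None):
    "pose change from present: tool y axis at world heading yaw(deg, mod 180); shift in present tool axes"
    s=r.sense(); p0=s["tcp_pos"] if p0 is None else p0; R0=np.array(s["ee_rot"]) if R0 is None else R0
    h=np.degrees(np.arctan2(R0[1,1],R0[0,1])); d=(yaw-h+90)%180-90
    return dict(turn_z_rad=round(float(-np.radians(d)),4),shift_tool=np.round(R0.T@(np.array(pos)-p0),4),heading=round(float(h),2))
E
python3 - <<'E'
from h import *
cam=r.camera_params("top")
c1=lambda L:[((x+.5)/4-.5+155,(y+.5)/4-.5+112) for x,y in L]
c2=lambda L:[((x+.5)/7-.5+120,(y+.5)/7-.5+195) for x,y in L]
c3=lambda L:[((x+.5)/7-.5+300,(y-294+.5)/7-.5+195) for x,y in L]
# station: lower tray corners TL,BL,BR + base end corners
lt=ray(cam,c1([(388,77),(404,245),(697,217)]),.014); be=ray(cam,c1([(690,32),(714,235)]),.004)
print("station",fit([(.06,-.02),(-.06,-.02),(-.06,-.23),(.075,-.24),(-.075,-.24)],np.r_[lt,be]))
ut=ray(cam,c1([(64,105),(77,272),(363,78),(380,245)]),.04)
print("upper",fit([(.06,.105),(-.06,.105),(.06,-.105),(-.06,-.105)],ut))
for n,p in (("A",c2([(76,225),(482,97)])),("B",c3([(70,480),(481,391)]))):
    w=ray(cam,p,.014); d=w[0]-w[1]; print(n,w.mean(0),np.linalg.norm(d),"yaw",np.degrees(np.arctan2(-d[0],d[1])))
print("drop",ray(cam,[(213,212),(252,229),(280,213)],.074))
E
```

```text
station (np.float64(0.5976925689303664), np.float64(0.003342273307825276), np.float64(6.7134756530400255), np.float64(1.182134890256123))
upper (np.float64(0.5839449777488563), np.float64(0.10277811598276526), np.float64(6.456856758969801), np.float64(1.501267656304893))
A [0.41030167 0.24005481 0.014     ] 0.1677767675954604 yaw 18.713623768843618
B [ 0.42799711 -0.25931353  0.014     ] 0.1684500553534841 yaw 13.278098646655792
drop [[ 0.42762532  0.08779793  0.074     ]
 [ 0.38467268 -0.01679384  0.074     ]
 [ 0.42854828 -0.09050087  0.074     ]]
```

Measurements are consistent. Next I move above stick B (the right one) and turn across it.

>>> {"op": "drive_tool", "data": {
  "steps": [0,0,0,-0.034,0.0258,0,1,0,0,0,-0.034,0.0258,0,1,0,0,0,-0.034,0.0258,0,1,0,0,0,-0.034,0.0258,0,1,0,0,0,-0.034,0.0258,0,1,0,0,0,-0.034,0.0258,0,1,0,0,0,-0.034,0.0258,0,1,0,0,0,-0.034,0.0258,0,1,0,0,0,-0.034,0.0258,0,1,0,0,0,-0.034,0.0258,0,1]
}}

```text
time_s: 0.93
tcp_pos: [0.4224, -0.2654, 0.2414]
ee_rot: [[-0.961, -0.275, -0.0], [-0.275, 0.961, 0.0], [0.0, 0.0, -1.0]]
wrist_force: [1.0, -0.5, -0.1]
gripper_width: 1.002
gripper_force: 0.0
```

>>> {"op": "drive_tool", "data": {
  "steps": [0,0,-0.12,0,0,0,1,0,0,-0.12,0,0,0,1,0,0,-0.12,0,0,0,1,0,0,-0.12,0,0,0,1,0,0,-0.12,0,0,0,1,0,0,-0.12,0,0,0,1,0,0,-0.12,0,0,0,1,0,0,-0.12,0,0,0,1,0,0,-0.12,0,0,0,1,0,0,-0.12,0,0,0,1]
}}

```text
time_s: 1.77
tcp_pos: [0.4215, -0.2672, 0.2411]
ee_rot: [[-0.086, -0.996, -0.001], [-0.996, 0.086, 0.0], [-0.0, 0.001, -1.0]]
wrist_force: [0.2, -0.7, -0.5]
gripper_width: 0.998
gripper_force: 0.0
```

>>> {"op": "drive_tool", "data": {
  "steps": [0,0,-0.12,0,0,0.005,1,0,0,-0.12,0,0,0.005,1,0,0,-0.084,0,0,0.005,1,0,0,0,0,0,0.005,1,0,0,0,0,0,0,1,0,0,0,0,0,0,1]
}}

```text
time_s: 2.27
tcp_pos: [0.4216, -0.2673, 0.2212]
ee_rot: [[0.228, -0.974, -0.001], [-0.974, -0.228, 0.0], [-0.0, 0.001, -1.0]]
wrist_force: [0.5, 0.7, 0.4]
gripper_width: 1.0
gripper_force: 0.0
```

```bash
python3 - <<'E'
from h import *
cam=r.camera_params("wrist"); a=r.capture("wrist"); cv2.imwrite("pics/w1.png",a)
s=r.sense(); print(s["time_s"],s["tcp_pos"],np.round(s["ee_rot"],3).tolist(),s["joints"])
print(np.round(cam["extrinsics"],3).tolist(),np.round(cam["camera_matrix"],0).tolist())
print(rel([.428,-.2593,.2],13.28))
E
```

```text
2.3167 [ 0.42179446 -0.2673916   0.22153132] [[0.228, -0.974, -0.0], [-0.974, -0.228, -0.0], [-0.0, 0.0, -1.0]] [-1.37074676e+01  1.07592812e+01 -1.85669581e+01  5.80315008e-03
 -6.06869354e+01  2.69130240e+01]
[[-0.974, -0.228, 0.001, 0.348], [-0.218, 0.933, 0.286, 0.312], [-0.066, 0.278, -0.958, 0.473], [0.0, 0.0, 0.0, 1.0]] [[266.0, 0.0, 259.0], [0.0, 266.0, 193.0], [0.0, 0.0, 1.0]]
{'turn_z_rad': -0.0012, 'shift_tool': array([-0.0065, -0.0079,  0.0215]), 'heading': -166.79}
```

View pics/w1.png

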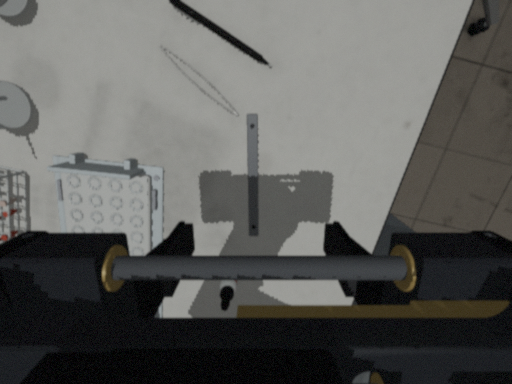

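The wrist view shows stick B running from about (252,114) to (254,235), nearly vertical in the picture. I'll locate it by contrast for sub-pixel accuracy.

```bash
cat >> h.py <<'E'
def stick(a,cam,est,yaw,z=.014):
    "refine stick on a rectified 0.5 mm/px patch, aligned with the estimate"
    c,s=np.cos(np.radians(yaw)),np.sin(np.radians(yaw)); X=np.array([c,s]);Y=np.array([-s,c])
    u=np.arange(-.03,.03,.0005); v=np.arange(-.11,.11,.0005); U,V=np.meshgrid(u,v)
    P=np.c_[est[0]+U.ravel()*X[0]+V.ravel()*Y[0],est[1]+U.ravel()*X[1]+V.ravel()*Y[1],np.full(U.size,z)]
    m=proj(cam,P).reshape(*U.shape,2).astype(np.float32)
    return cv2.remap(a,m[...,0],m[...,1],cv2.INTER_LINEAR)
E
python3 - <<'E'
from h import *
cam=r.camera_params("wrist"); a=cv2.imread("pics/w1.png")
w=ray(cam,[(252.3,114),(253.8,235)],.014); d=w[0]-w[1]; print(w,w.mean(0),np.linalg.norm(d),np.degrees(np.arctan2(d[0],-d[1])))
est=w.mean(0); p=stick(a,cam,est,13.28)
cv2.imwrite("pics/p1.png",np.hstack([cv2.resize(p,None,fx=1.3,fy=1.3)]))
g=cv2.cvtColor(p,cv2.COLOR_BGR2GRAY).astype(int)
for i in range(70,400,40): print(i,(i-220)*.5,g[i,30:90:2])
for j in (56,60,64): print(g[30:80:3,j],g[360:420:3,j])
E
```

```text
[[ 0.44618361 -0.34130212  0.014     ]
 [ 0.40688833 -0.17845969  0.014     ]] [ 0.42653597 -0.2598809   0.014     ] 0.16751649814824088 13.566607316212766
70 -75.0 [153 154 155 155 154 154 154 155 145 124 108 104 107 107 106 106 106 107
 107 107 106 105 105 119 136 149 153 154 153 152]
110 -55.0 [154 154 154 154 154 153 154 155 144 120 103 102 104 104 104 105 104 105
 104 104 104 104 108 123 145 153 153 153 153 153]
150 -35.0 [151 152 152 151 151 151 150 148 134 116 102 100 101 102 102 102 103 102
 101 101 102 103 111 125 147 153 155 156 156 157]
190 -15.0 [147 148 148 149 148 147 146 142 124 108  98  98 100 100  99 101  99  99
 100 101  98 100 109 129 144 151 153 155 154 154]
230 5.0 [87 88 88 88 87 89 89 85 76 66 56 51 47 46 46 47 47 48 49 50 49 51 61 75
 83 87 88 87 88 88]
270 25.0 [89 90 90 89 87 86 85 83 74 64 53 48 46 44 42 48 47 45 46 45 47 53 62 74
 83 86 87 86 86 86]
310 45.0 [86 86 86 87 87 87 87 84 70 58 50 46 47 49 45 46 46 46 44 46 49 52 63 74
 84 84 85 86 87 87]
350 65.0 [87 88 89 90 88 87 85 83 72 59 48 46 46 46 46 44 44 46 43 44 48 49 61 74
 83 87 88 88 90 90]
390 85.0 [88 88 89 90 88 88 87 85 83 78 73 69 69 70 69 70 71 70 70 70 72 76 80 85
 86 88 89 88 88 88]
[154 153 155 155 155 155 146 123 107 106 109 108 107 107 108 101  92] [29 29 39 43 47 46 47 44 43 55 70 80 87 87 87 89 89 88 87 87]
[155 156 154 155 155 156 146 122 107 107 107 108 108 107 104  89  65] [14 13 30 42 44 47 47 45 46 56 70 82 88 88 89 88 87 88 88 88]
[156 156 155 154 154 154 147 122 106 108 108 107 107 107 105  88  65] [22 23 33 42 48 47 47 47 47 56 70 82 89 88 88 88 90 89 86 87]
```

View pics/p1.png

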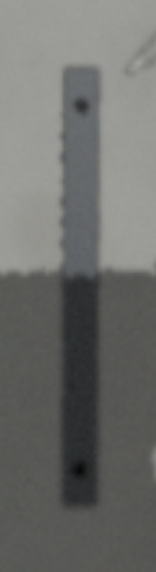

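Stick B is centred at (0.4274, -0.2597), yaw 13.6°, which agrees with the top camera. Descending and grasping.

>>> {"op": "drive_tool", "data": {
  "steps": [0,0,-0.007,-0.0061,-0.0073,0.02,0.4,0,0,0,0,0,0.03,0.4,0,0,0,0,0,0.03,0.4,0,0,0,0,0,0.03,0.4,0,0,0,0,0,0.03,0.4,0,0,0,0,0,0.025,0.4,0,0,0,0,0,0.015,0.4,0,0,0,0,0,0.01,0.4,0,0,0,0,0,0.006,0.4,0,0,0,0,0,0.003,0.4]
}}

```text
time_s: 3.15
tcp_pos: [0.4276, -0.2598, 0.022]
ee_rot: [[0.236, -0.972, -0.001], [-0.972, -0.236, 0.0], [-0.0, 0.001, -1.0]]
wrist_force: [0.2, -0.0, 0.2]
gripper_width: 0.416
gripper_force: 0.0
```

>>> {"op": "drive_tool", "data": {
  "steps": [0,0,0,0,0,0,0,0,0,0,0,0,0,0,0,0,0,0,0,0,0,0,0,0,0,0,0,0,0,0,0,0,0,0,0,0,0,0,0,0,0,0,0,0,0,0,0,0,0,0,0,0,0,0,0,0]
}}

```text
time_s: 3.82
tcp_pos: [0.428, -0.2599, 0.0233]
ee_rot: [[0.237, -0.971, 0.001], [-0.971, -0.237, -0.0], [0.001, -0.001, -1.0]]
wrist_force: [-1.2, 1.8, 5.1]
gripper_width: 0.154
gripper_force: 30.0
```

Stick gripped. Lift, carry over to the bay, align with the station and look.

>>> {"op": "drive_tool", "data": {
  "steps": [0,0,0,0,0,-0.01,0,0,0,0,0,0,-0.02,0,0,0,0,0,0,-0.035,0,0,0,0,0,0,-0.035,0,0,0,0,0,0,-0.035,0,0,0,0,-0.0195,-0.0275,-0.015,0,0,0,0,-0.0195,-0.0275,-0.015,0,0,0,0,-0.0195,-0.0275,-0.015,0,0,0,0,-0.0195,-0.0275,-0.015,0,0,0,0,-0.0195,-0.0275,0,0]
}}

```text
time_s: 4.65
tcp_pos: [0.5402, -0.1314, 0.2209]
ee_rot: [[0.237, -0.971, 0.006], [-0.971, -0.237, -0.001], [0.002, -0.006, -1.0]]
wrist_force: [0.8, -0.6, -0.1]
gripper_width: 0.156
gripper_force: 30.0
```

>>> {"op": "drive_tool", "data": {
  "steps": [0,0,0,-0.0195,-0.0275,0,0,0,0,0,-0.0195,-0.0275,0,0,0,0,0.06,-0.0195,-0.0275,0,0,0,0,0.06,0,0,0,0,0,0,0,0,0,0,0,0,0,0,0,0,0,0]
}}

```text
time_s: 5.15
tcp_pos: [0.6037, -0.0559, 0.2166]
ee_rot: [[0.121, -0.993, -0.002], [-0.993, -0.121, 0.0], [-0.0, 0.002, -1.0]]
wrist_force: [0.0, -0.4, -0.2]
gripper_width: 0.156
gripper_force: 30.0
```

```bash
python3 - <<'E'
from h import *
cam=r.camera_params("wrist"); a=r.capture("wrist"); cv2.imwrite("pics/w2.png",a); np.savez("w2.npz",**{k:np.array(v) for k,v in cam.items()})
s=r.sense(); print(s["time_s"],s["tcp_pos"],np.round(s["ee_rot"],3).tolist(),s["gripper_width"])
cv2.imwrite("pics/w2c.png",cv2.resize(a[0:280,80:450],None,fx=2.1,fy=2.1,interpolation=cv2.INTER_CUBIC))
E
```

```text
5.2 [ 0.60355927 -0.05644285  0.21701525] [[0.12, -0.993, -0.001], [-0.993, -0.12, -0.0], [-0.0, 0.001, -1.0]] 0.1576049322827313
```

View pics/w2c.png

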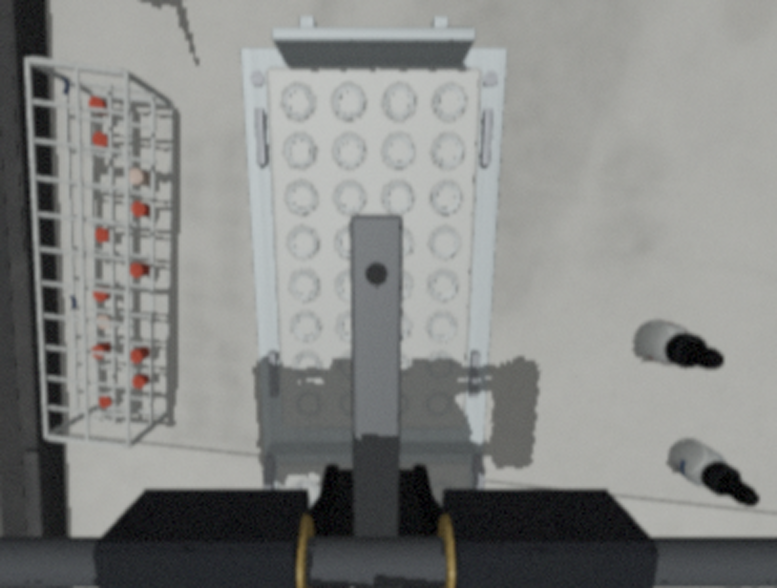

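The picture shows the bay: tray far corners near (268,69) and (479,69) in the crop, base end corners (242,49) and (506,50), stop face top edge about row 41 (x 274-473), and the held stick's far end at (351..401, 216).

```bash
python3 - <<'E'
from h import *
cam=dict(np.load("w2.npz")); f=lambda L:[((x+.5)/2.1-.5+80,(y+.5)/2.1-.5) for x,y in L]
be=ray(cam,f([(242,49),(506,50)]),.004); lt=ray(cam,f([(268,69),(479,69)]),.014); st=ray(cam,f([(274,41),(473,41)]),.048)
nr=ray(cam,f([(275,443),(472,443)]),.014)
for n,w in (("base",be),("tray",lt),("stop",st),("near",nr)): print(n,w.round(4).tolist(),np.linalg.norm(w[0]-w[1]),np.degrees(np.arctan2(*(w[0]-w[1])[1::-1])))
O=fit([(.06,-.23),(-.06,-.23),(.075,-.24),(-.075,-.24),(.05,-.232),(-.05,-.232),(.06,-.02),(-.06,-.02)],np.r_[lt,be,st,nr]); print(O)
T=fit([(.06,-.105+0),(-.06,-.105),(.06,.105),(-.06,.105)],np.r_[lt,nr]); print("tray",T)
e=ray(cam,f([(351,216),(401,216),(376,216)]),.2170-.0093); print("stick end",e, np.linalg.norm(e[0]-e[1]))
s=np.array([.60355927,-.05644285,.217]); R=np.array([[.12,-.993,0],[-.993,-.12,0],[0,0,-1]]); print("end in tool",R.T@(e[2]-s), R.T@(e[0]-s),R.T@(e[1]-s))
E
```

```text
base [[0.6979, -0.2256, 0.004], [0.5515, -0.2429, 0.004]] 0.14746426704925958 6.756118507253909
tray [[0.6809, -0.2151, 0.014], [0.5661, -0.2291, 0.014]] 0.11555401588508916 6.943931542905212
stop [[0.672, -0.2195, 0.048], [0.5757, -0.2312, 0.048]] 0.09702116691989991 6.947397148052293
near [[0.6619, 0.0022, 0.014], [0.533, -0.0134, 0.014]] 0.12989439736161124 6.887491252418007
(np.float64(0.5958616098023195), np.float64(0.007400047158242569), np.float64(6.8410423324614325), np.float64(3.529772712659778))
tray (np.float64(0.6104695761800853), np.float64(-0.11383576222274656), np.float64(6.8761878752640975), np.float64(3.935788779667968))
stick end [[ 0.6189164  -0.13832752  0.2077    ]
 [ 0.60612971 -0.13988036  0.2077    ]
 [ 0.61252348 -0.13910389  0.2077    ]] 0.012880630002422332
end in tool [0.08315812 0.00101787 0.0093    ] [ 0.08315433 -0.00542347  0.0093    ] [0.0831619  0.00746005 0.0093    ]
```

Cross-checking the held stick's true position against its image gives the wrist camera's bias. Corrected for that, it agrees with the top-camera fit, so station point (0,-125) is about (0.6123, -0.1208) at yaw 6.8°. I'm placing stick B on the far side.

>>> {"op": "drive_tool", "data": {
  "steps": [0,0,0.002,0.0217,-0.0168,0.02,0,0,0,0,0.0217,-0.0168,0.02,0,0,0,0,0.0218,-0.0169,0.02,0,0,0,0,0,0,0.03,0,0,0,0,0,0,0.03,0,0,0,0,0,0,0.025,0,0,0,0,0,0,0.012,0,0,0,0,0,0,0.008,0,0,0,0,0,0,0.005,0,0,0,0,0,0,0.003,0]
}}

```text
time_s: 6.03
tcp_pos: [0.6628, -0.1152, 0.0454]
ee_rot: [[0.117, -0.993, 0.002], [-0.993, -0.117, -0.0], [0.0, -0.002, -1.0]]
wrist_force: [-0.2, 0.0, 0.0]
gripper_width: 0.156
gripper_force: 30.0
```

>>> {"op": "drive_tool", "data": {
  "steps": [0,0,0,0,0,0,0,0,0,0,0,0,0,0]
}}

```text
time_s: 6.2
tcp_pos: [0.663, -0.1148, 0.0461]
ee_rot: [[0.117, -0.993, 0.003], [-0.993, -0.117, -0.0], [0.0, -0.003, -1.0]]
wrist_force: [-1.5, 0.3, -0.4]
gripper_width: 0.156
gripper_force: 30.0
```

>>> {"op": "drive_tool", "data": {
  "steps": [0,0,0,0,0.0013,0.004,0,0,0,0,0,0,0.0025,0,0,0,0,0,0,0.001,0,0,0,0,0,0,0,0,0,0,0,0,0,0,0]
}}

```text
time_s: 6.62
tcp_pos: [0.6608, -0.115, 0.0374]
ee_rot: [[0.117, -0.993, -0.0], [-0.993, -0.117, -0.0], [0.0, 0.0, -1.0]]
wrist_force: [-0.9, 0.3, 1.8]
gripper_width: 0.158
gripper_force: 30.0
```

>>> {"op": "drive_tool", "data": {
  "steps": [0,0,0,0,0,0,0.2,0,0,0,0,0,0,0.3,0,0,0,0,0,0,0.35,0,0,0,0,0,-0.005,0.35,0,0,0,0,0,-0.015,0.35,0,0,0,0,0,-0.03,0.35,0,0,0,0,0,-0.03,0.35,0,0,0,-0.021,0.017,-0.03,0.35,0,0,0,-0.021,0.017,-0.03,0.35,0,0,0,-0.021,0.017,-0.03,0.35]
}}

```text
time_s: 7.45
tcp_pos: [0.602, -0.0582, 0.2084]
ee_rot: [[0.116, -0.993, 0.0], [-0.993, -0.116, -0.0], [0.0, -0.0, -1.0]]
wrist_force: [0.2, 0.7, 0.4]
gripper_width: 0.345
gripper_force: 0.0
```

>>> {"op": "drive_tool", "data": {
  "steps": [0,0,0,-0.03,0,-0.01,0.35,0,0,0,0,0,0,0.35,0,0,0,0,0,0,0.35]
}}

```text
time_s: 7.7
tcp_pos: [0.5995, -0.0274, 0.2188]
ee_rot: [[0.119, -0.993, 0.003], [-0.993, -0.119, 0.001], [-0.0, -0.003, -1.0]]
wrist_force: [-0.0, 0.4, -1.1]
gripper_width: 0.347
gripper_force: 0.0
```

```bash
python3 - <<'E'
from h import *
cam=r.camera_params("wrist"); a=r.capture("wrist"); np.savez("w3.npz",img=a,**{k:np.array(v) for k,v in cam.items()})
s=r.sense(); print(s["time_s"],s["tcp_pos"],np.round(s["ee_rot"],3).tolist(),s["gripper_width"])
p=stick(a,cam,(.6615,-.1149),6.8,.028); q=stick(a,cam,(.5631,-.1267),6.8,.014)
cv2.imwrite("pics/p3.png",np.vstack([cv2.resize(a[0:280,80:450],None,fx=1.4,fy=1.4,interpolation=cv2.INTER_CUBIC), ])); 
b=np.hstack([p,np.zeros_like(p[:,:10]),q]); c=cv2.imread("pics/p3.png"); h=max(len(b),len(c)); z=lambda m:np.vstack([m,np.zeros((h-len(m),m.shape[1],3),np.uint8)])
cv2.imwrite("pics/p3.png",np.hstack([z(c),z(b)]))
E
```

```text
7.75 [ 0.59916306 -0.02828539  0.21733608] [[0.118, -0.993, 0.0], [-0.993, -0.118, 0.0], [-0.0, -0.0, -1.0]] 0.346495430631556
```

View pics/p3.png

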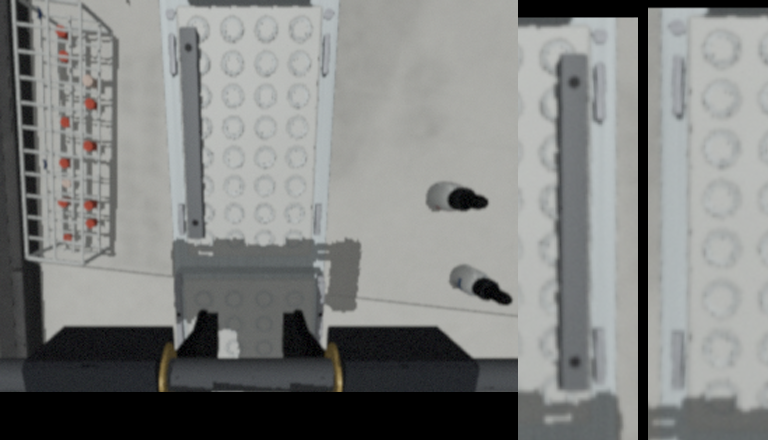

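The far stick sits straight along the tray's far edge (left in the picture), not overhanging. The near edge is still free. Next, numeric checks of the margins.

```bash
python3 - <<'E'
from h import *
d=np.load("w3.npz"); cam={k:d[k] for k in ("camera_matrix","extrinsics")}; a=d["img"]
np.set_printoptions(linewidth=200)
g=lambda c,z:cv2.cvtColor(stick(a,cam,c,6.8,z),cv2.COLOR_BGR2GRAY).astype(int)
O=np.array([.6123,-.1208]); X=np.array([.993,.1184])
for n,x,z in (("far edge",.06,.014),("near edge",-.06,.014),("stick",.0495,.028)):
    p=g(O+x*X,z); 
    print(n); print("u ",np.arange(-12,12,1))
    for v in (-95,-90,-60,0,40,75): print(v,p[int(220+v*2),36:84:2])
p=g(O+.0495*X,.028); print("stick ends",p[120-90:60:2,54],p[380:410:2,54])
p=g(O+0*X,.014); print("tray ends", [(v,p[220+2*v,60]) for v in range(-110,-98)],[(v,p[220+2*v,60]) for v in range(92,109)])
E
```

```text
far edge
u  [-12 -11 -10  -9  -8  -7  -6  -5  -4  -3  -2  -1   0   1   2   3   4   5   6   7   8   9  10  11]
-95 [189 190 190 190 190 190 189 189 184 177 171 169 159 160 166 168 167 168 173 183 189 191 188 177]
-90 [173 170 176 184 188 188 188 187 182 176 175 184 188 189 188 186 186 186 189 191 191 191 188 177]
-60 [119 119 119 118 117 117 116 116 126 149 155 134 113 124 163 167 162 162 174 189 192 192 187 176]
0 [116 116 115 114 115 113 113 114 122 139 162 178 184 185 183 184 185 185 186 188 188 188 183 173]
40 [113 113 113 112 112 111 111 110 122 143 161 172 179 181 182 182 183 184 184 185 186 187 181 170]
75 [ 79  66  61  67  81  94 103 110 118 127 133 112 107 119 145 152 154 157 165 179 185 186 182 175]
near edge
u  [-12 -11 -10  -9  -8  -7  -6  -5  -4  -3  -2  -1   0   1   2   3   4   5   6   7   8   9  10  11]
-95 [173 178 177 172 165 160 161 162 161 160 158 160 166 170 179 184 185 186 186 186 187 186 184 182]
-90 [177 180 182 184 185 184 184 185 184 185 184 178 170 169 177 184 186 186 186 184 179 174 178 184]
-60 [172 177 179 179 174 162 160 163 159 146 140 165 167 171 179 18
[... 1125 characters left out ...]
[109 107 107 109 112 128 146 161 169 168 158 141 122 106 104]
tray ends [(-110, np.int64(0)), (-109, np.int64(0)), (-108, np.int64(0)), (-107, np.int64(0)), (-106, np.int64(77)), (-105, np.int64(82)), (-104, np.int64(84)), (-103, np.int64(92)), (-102, np.int64(119)), (-101, np.int64(161)), (-100, np.int64(182)), (-99, np.int64(187))] [(92, np.int64(167)), (93, np.int64(152)), (94, np.int64(135)), (95, np.int64(119)), (96, np.int64(112)), (97, np.int64(106)), (98, np.int64(103)), (99, np.int64(102)), (100, np.int64(102)), (101, np.int64(102)), (102, np.int64(101)), (103, np.int64(102)), (104, np.int64(100)), (105, np.int64(99)), (106, np.int64(98)), (107, np.int64(100)), (108, np.int64(101))]
```

Far stick: about 3 mm inside the long edge and centred within about 1 mm. Now to stick A.

>>> {"op": "drive_tool", "data": {
  "steps": [0,0,0,-0.032,0.0173,0,0.4,0,0,0,-0.032,0.0173,0,0.4,0,0,0,-0.032,0.0173,0,0.4,0,0,0,-0.032,0.0173,0,0.4,0,0,0,-0.032,0.0173,0,0.4,0,0,0,-0.032,0.0173,0,0.4,0,0,0,-0.032,0.0173,0,0.4,0,0,0,-0.032,0.0173,0,0.4,0,0,0,-0.032,0.0173,0,0.4,0,0,-0.104,0,0,0,0.4]
}}

```text
time_s: 8.58
tcp_pos: [0.4091, 0.242, 0.2161]
ee_rot: [[0.224, -0.975, -0.001], [-0.975, -0.224, -0.001], [0.0, 0.002, -1.0]]
wrist_force: [-0.2, 0.1, -0.2]
gripper_width: 0.401
gripper_force: 0.0
```

>>> {"op": "drive_tool", "data": {
  "steps": [0,0,-0.104,0,0,0.03,0.4,0,0,0,0,0,0.03,0.4,0,0,0,0,0,0,0.4,0,0,0,0,0,0,0.4]
}}

```text
time_s: 8.92
tcp_pos: [0.4109, 0.2378, 0.1555]
ee_rot: [[0.318, -0.948, -0.003], [-0.948, -0.318, -0.005], [0.003, 0.005, -1.0]]
wrist_force: [0.4, 0.5, 0.8]
gripper_width: 0.398
gripper_force: 0.0
```

```bash
python3 - <<'E'
from h import *
cam=r.camera_params("wrist"); a=r.capture("wrist"); s=r.sense(); print(s["time_s"],s["tcp_pos"]); print(rel([.4103,.2401,.0225],18.71))
p=cv2.cvtColor(stick(a,cam,(.4103,.2401),18.71),cv2.COLOR_BGR2GRAY).astype(int); np.set_printoptions(linewidth=200)
for v in (-70,-50,-30,0,30): print(v,p[220+2*v,30:90:2])
print(p[30:80:2,60]); print(p[360:420:3,60])
E
```

```text
8.9667 [0.41187638 0.23877875 0.15704609]
{'turn_z_rad': -0.0024, 'shift_tool': array([-0.002 ,  0.001 ,  0.1345]), 'heading': -161.43}
-70 [165 165 164 165 164 165 166 165 157 132 115 111 109 100  85  74  72  77  92 104 111 110 111 127 158 165 167 166 166 165]
-50 [167 166 167 166 165 165 165 163 147 120 108 109 110 110 110 110 110 109 109 110 111 109 112 137 156 164 165 165 165 165]
-30 [165 165 165 165 165 166 165 164 155 130 111 106 107 107 108 108 109 108 108 108 110 108 115 140 158 163 163 164 163 163]
0 [91 91 90 90 91 90 91 88 77 61 51 49 49 50 50 49 52 51 49 49 51 54 64 77 87 88 88 89 89 88]
30 [92 91 91 91 90 89 89 81 71 56 49 50 51 50 49 51 50 50 51 51 51 52 65 80 87 87 86 85 86 87]
[164 165 165 165 166 166 166 165 165 164 164 156 138 116 111 114 114 115 114 114 114 115 114 108  95]
[23  9 15 30 43 49 51 48 39 38 42 48 52 58 58 60 64 64 63 57]
```

>>> {"op": "drive_tool", "data": {
  "steps": [0,0,0,-0.002,0,0.02,0.4,0,0,0,0,0,0.03,0.4,0,0,0,0,0,0.03,0.4,0,0,0,0,0,0.02,0.4,0,0,0,0,0,0.014,0.4,0,0,0,0,0,0.01,0.4,0,0,0,0,0,0.006,0.4,0,0,0,0,0,0.003,0.4,0,0,0,0,0,0,0.4]
}}

```text
time_s: 9.72
tcp_pos: [0.4112, 0.2415, 0.0245]
ee_rot: [[0.319, -0.948, 0.001], [-0.948, -0.319, 0.001], [-0.0, -0.001, -1.0]]
wrist_force: [-0.2, 0.0, 0.1]
gripper_width: 0.4
gripper_force: 0.0
```

>>> {"op": "drive_tool", "data": {
  "steps": [0,0,0,0,0,0,0,0,0,0,0,0,0,0,0,0,0,0,0,0,0,0,0,0,0,0,0,0,0,0,0,0,0,0,0,0,0,0,0,0,0,0,0,0,0,0,0,0,0,0,0,0,0,0,0,0]
}}

```text
time_s: 10.38
tcp_pos: [0.4107, 0.2414, 0.0246]
ee_rot: [[0.32, -0.948, 0.001], [-0.948, -0.32, 0.001], [-0.0, -0.001, -1.0]]
wrist_force: [-1.3, 0.0, 5.1]
gripper_width: 0.156
gripper_force: 30.0
```

>>> {"op": "drive_tool", "data": {
  "steps": [0,0,0,0,0,-0.01,0,0,0,0,0,0,-0.03,0,0,0,0,0,0,-0.04,0,0,0,0,0,0,-0.04,0,0,0,0,0,0,-0.04,0,0,0,0,0.0361,-0.0024,-0.01,0,0,0,0,0.0361,-0.0024,0,0,0,0,0,0.0361,-0.0024,0,0,0,0,0,0.0361,-0.0024,0,0,0,0,0,0.0361,-0.0024,0,0]
}}

```text
time_s: 11.22
tcp_pos: [0.4793, 0.0723, 0.1939]
ee_rot: [[0.32, -0.948, -0.0], [-0.948, -0.32, 0.0], [-0.0, 0.0, -1.0]]
wrist_force: [0.7, 0.8, -0.4]
gripper_width: 0.153
gripper_force: 30.0
```

>>> {"op": "drive_tool", "data": {
  "steps": [0,0,0,0.0361,-0.0024,0,0,0,0,0,0.0361,-0.0024,0,0,0,0,0,0.0361,-0.0024,0,0,0,0,0,0.0361,-0.0024,0,0,0,0,0,0.0361,-0.0024,0,0,0,0,0,0.0361,-0.0024,0,0,0,0,0.104,0,0,0,0,0,0,0.103,0,0,0,0,0,0,0,0,0,0,0,0,0,0,0,0,0,0]
}}

```text
time_s: 12.05
tcp_pos: [0.5619, -0.1269, 0.1934]
ee_rot: [[0.12, -0.993, -0.001], [-0.993, -0.12, 0.0], [-0.0, 0.001, -1.0]]
wrist_force: [-0.7, 0.2, -0.5]
gripper_width: 0.156
gripper_force: 30.0
```

```bash
python3 - <<'E'
from h import *
s=r.sense(); print(s["time_s"],s["tcp_pos"],s["gripper_width"]); print(rel([.563,-.126,.0386],6.8))
E
```

```text
12.05 [ 0.56186137 -0.12688771  0.1933896 ] 0.15627574743987702
{'turn_z_rad': 0.0015, 'shift_tool': array([-0.0007, -0.0014,  0.1548]), 'heading': -173.12}
```

>>> {"op": "drive_tool", "data": {
  "steps": [0,0,0.0015,-0.0007,-0.001,0.02,0,0,0,0,0,0,0.035,0,0,0,0,0,0,0.035,0,0,0,0,0,0,0.025,0,0,0,0,0,0,0.015,0,0,0,0,0,0,0.01,0,0,0,0,0,0,0.006,0,0,0,0,0,0,0,0,0,0,0,0,0,0,0]
}}

```text
time_s: 12.8
tcp_pos: [0.5639, -0.1258, 0.0488]
ee_rot: [[0.118, -0.993, 0.001], [-0.993, -0.118, -0.0], [0.0, -0.001, -1.0]]
wrist_force: [-0.2, 0.2, -0.2]
gripper_width: 0.159
gripper_force: 30.0
```

>>> {"op": "drive_tool", "data": {
  "steps": [0,0,0,0,0.0005,0.006,0,0,0,0,0,0,0.003,0,0,0,0,0,0,0.0015,0,0,0,0,0,0,0,0,0,0,0,0,0,0,0]
}}

```text
time_s: 13.22
tcp_pos: [0.5628, -0.126, 0.0386]
ee_rot: [[0.117, -0.993, 0.001], [-0.993, -0.117, -0.0], [0.0, -0.001, -1.0]]
wrist_force: [-1.5, 1.6, 4.7]
gripper_width: 0.154
gripper_force: 30.0
```

>>> {"op": "drive_tool", "data": {
  "steps": [0,0,0,0,0,-0.0005,0.2,0,0,0,0,0,0,0.3,0,0,0,0,0,0,0.35,0,0,0,0,0,-0.005,0.35,0,0,0,0,0,-0.02,0.35,0,0,0,0,0,-0.04,0.35,0,0,0,-0.031,-0.016,-0.04,0.35,0,0,0,-0.031,-0.016,-0.037,0.35,0,0,0,-0.031,-0.016,-0.037,0.35]
}}

```text
time_s: 13.97
tcp_pos: [0.5925, -0.0465, 0.1972]
ee_rot: [[0.115, -0.993, 0.001], [-0.993, -0.115, 0.0], [0.0, -0.001, -1.0]]
wrist_force: [1.4, -0.1, -0.8]
gripper_width: 0.349
gripper_force: 0.0
```

>>> {"op": "drive_tool", "data": {
  "steps": [0,0,0,0,0,0,0.35,0,0,0,0,0,0,0.35,0,0,0,0,0,0,0.35]
}}

```text
time_s: 14.22
tcp_pos: [0.5917, -0.0468, 0.1945]
ee_rot: [[0.116, -0.993, -0.001], [-0.993, -0.116, 0.0], [-0.001, 0.001, -1.0]]
wrist_force: [-0.1, -0.6, -0.4]
gripper_width: 0.35
gripper_force: 0.0
```

```bash
python3 - <<'E'
from h import *
np.set_printoptions(linewidth=200)
cam=r.camera_params("wrist"); a=r.capture("wrist"); cv2.imwrite("pics/w4.png",cv2.resize(a[0:280,80:450],None,fx=2.1,fy=2.1,interpolation=cv2.INTER_CUBIC)); s=r.sense(); print(s["time_s"],s["tcp_pos"],s["gripper_width"])
O=np.array([.6123,-.1208]); X=np.array([.993,.1184])
g=lambda x,z:cv2.cvtColor(stick(a,cam,O+x*X,6.8,z),cv2.COLOR_BGR2GRAY).astype(int)
for x in (.0495,-.0495):
    p=g(x,.028); print(x,np.arange(-14,14,1))
    for v in (-70,-40,0,40,70): print(v,p[220+2*v,32:88:2])
    print(p[30:80:2,58],p[376:410:2,58])
for x in (.06,-.06):
    p=g(x,.014); print("edge",x)
    for v in (-95,-90,0,88): print(v,p[220+2*v,36:84:2])
E
```

```text
14.2667 [ 0.59125055 -0.04733287  0.19376152] 0.34744578698591877
0.0495 [-14 -13 -12 -11 -10  -9  -8  -7  -6  -5  -4  -3  -2  -1   0   1   2   3   4   5   6   7   8   9  10  11  12  13]
-70 [186 181 157 106  62  74 102 118 114  95  73  59  55  58  71  96 109 112 119 134 125 104 115 148 161 159 157 168]
-40 [172 171 157 113  73  74  99 116 118 117 118 117 115 115 113 113 114 112 121 146 171 183 185 184 182 184 185 189]
0 [180 173 140  95  71  76  96 110 113 115 114 113 114 112 111 110 110 110 116 139 167 179 182 182 183 183 184 186]
40 [170 164 139  96  70  73  90 105 110 108 109 107 108 108 108 108 107 107 110 136 162 178 180 179 180 180 181 182]
70 [117 118 114  94  74  67  77  87  85  75  57  43  36  35  40  51  61  67  71  80  86  81  77  77  81  87 119 160]
[188 188 188 187 188 188 188 189 185 184 180 167 140 121 116 116 116 116 117 116 117 116 112  96  73] [ 51  54  52  52  53  55  60  73  86  95 100 102 101 102 102 101 102]
-0.0495 [-14 -13 -12 -11 -10  -9  -8  -7  -6  -5  -4  -3  -2  -1   0   1   2   3   4   5   6   7   8   9  10  11  12  13]
-70 [157 164 153 135 147 159 135 
[... 855 characters left out ...]
82 187 188 188 188 182 172 172 182 187 186 185 185 185 187 189 190 190 188 182 173]
0 [114 113 113 113 111 110 111 109 112 127 150 172 182 182 182 183 183 185 186 187 186 184 178 172]
88 [ 63  61  60  61  62  61  60  61  65  76  88  96  98  99  99 101 113 137 169 179 183 182 178 165]
edge -0.06
-95 [177 180 175 168 163 162 163 163 161 155 155 169 166 169 179 185 186 186 186 186 186 186 186 185]
-90 [176 180 181 183 184 185 185 185 184 185 185 180 169 169 179 183 184 185 186 184 176 173 178 182]
0 [173 178 180 180 180 180 181 180 180 180 177 162 137 113 105 108 108 109 108 108 109 110 110 113]
88 [139 125 109 100 101 100 101 101 100 101  99  97  88  70  57  54  55  58  60  56  55  55  55  57]
```

View pics/w4.png

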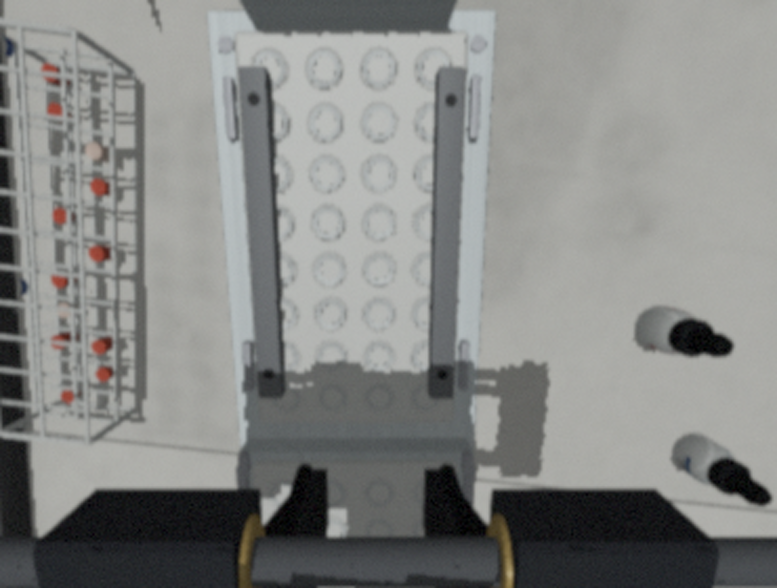

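Both sticks lie parallel inside the long edges, with about 2-3 mm of margin and centred along the tray. The droppers are untouched. Next the gripper goes behind the upper tray, fingers part-open for a square two-point push.

>>> {"op": "drive_tool", "data": {
  "steps": [0,0,0,-0.0368,-0.0014,0,0.7,0,0,0,-0.0368,-0.0014,0,0.7,0,0,0,-0.0368,-0.0014,0,0.7,0,0,0,-0.0368,-0.0014,0,0.7,0,0,0,-0.0368,-0.0014,0,0.7,0,0,0,-0.0368,-0.0014,0,0.7,0,0,0,-0.0368,-0.0014,0,0.7,0,0,0,-0.0368,-0.0014,0,0.7,0,0,0,0,0,0.035,0.7,0,0,0,0,0,0.035,0.7]
}}

```text
time_s: 15.1
tcp_pos: [0.5698, 0.2486, 0.1247]
ee_rot: [[0.118, -0.993, 0.003], [-0.993, -0.118, 0.002], [-0.002, -0.003, -1.0]]
wrist_force: [-0.3, -0.3, -0.5]
gripper_width: 0.697
gripper_force: 0.0
```

>>> {"op": "drive_tool", "data": {
  "steps": [0,0,0,0,0,0.01,0.7,0,0,0,0,0,0,0.7,0,0,0,0,0,0,0.7]
}}

```text
time_s: 15.35
tcp_pos: [0.5698, 0.2457, 0.1148]
ee_rot: [[0.116, -0.993, -0.001], [-0.993, -0.116, -0.002], [0.002, 0.001, -1.0]]
wrist_force: [1.3, -0.7, -0.2]
gripper_width: 0.699
gripper_force: 0.0
```

```bash
python3 - <<'E'
from h import *
s=r.sense(); print(s["time_s"],s["tcp_pos"],s["gripper_width"],s["joints"]); print(rel([.5685,.2466,.052],6.8))
E
```

```text
15.35 [0.56979719 0.24573663 0.11477549] 0.6992031829208561 [ 38.27684812  28.03892795  -9.51716269   0.06475711 -52.54513766
 -31.68091055]
{'turn_z_rad': -0.0029, 'shift_tool': array([-0.0011,  0.0011,  0.0628]), 'heading': -173.36}
```

>>> {"op": "drive_tool", "data": {
  "steps": [0,0,-0.003,-0.001,0.001,0.02,0.7,0,0,0,0,0,0.02,0.7,0,0,0,0,0,0.012,0.7,0,0,0,0,0,0.006,0.7,0,0,0,0,0,0.003,0.7,0,0,0,0,0,0,0.7,0,0,0,0,0,0,0.7,0,0,0,0,0,0,0.7]
}}

```text
time_s: 16.02
tcp_pos: [0.569, 0.2481, 0.0553]
ee_rot: [[0.119, -0.993, 0.002], [-0.993, -0.119, 0.001], [-0.001, -0.002, -1.0]]
wrist_force: [0.0, -0.7, 0.8]
gripper_width: 0.7
gripper_force: 0.0
```

>>> {"op": "drive_tool", "data": {
  "steps": [0,0,0,0,0,0.003,0.7,0,0,0,0.01,0,0,0.7,0,0,0,0.008,0,0,0.7,0,0,0,0.005,0,0,0.7,0,0,0,0.004,0,0,0.7,0,0,0,0.004,0,0,0.7,0,0,0,0.004,0,0,0.7,0,0,0,0.004,0,0,0.7,0,0,0,0.004,0,0,0.7,0,0,0,0.004,0,0,0.7]
}}

```text
time_s: 16.85
tcp_pos: [0.574, 0.2009, 0.0512]
ee_rot: [[0.119, -0.993, 0.0], [-0.993, -0.119, 0.0], [-0.0, -0.0, -1.0]]
wrist_force: [0.1, 0.1, 0.0]
gripper_width: 0.702
gripper_force: 0.4
```

>>> {"op": "drive_tool", "data": {
  "steps": [0,0,0,0.006,0,0,0.7,0,0,0,0.006,0,0,0.7,0,0,0,0.006,0,0,0.7,0,0,0,0.006,0,0,0.7,0,0,0,0.006,0,0,0.7,0,0,0,0.006,0,0,0.7,0,0,0,0.006,0,0,0.7,0,0,0,0.006,0,0,0.7,0,0,0,0.006,0,0,0.7,0,0,0,0.006,0,0,0.7]
}}

```text
time_s: 17.68
tcp_pos: [0.5811, 0.1409, 0.0511]
ee_rot: [[0.119, -0.993, 0.0], [-0.993, -0.119, 0.0], [-0.0, -0.0, -1.0]]
wrist_force: [1.0, 1.0, 0.1]
gripper_width: 0.704
gripper_force: 0.5
```

```bash
python3 - <<'E'
from h import *
a=r.capture("top"); cam=r.camera_params("top"); s=r.sense(); p=s["tcp_pos"]; print(s["time_s"],p,s["wrist_force"])
O=np.array([.6123,-.1208]); X=np.array([.993,.1184]); d=p[:2]-O; print("station",d@X,d@[-.1184,.993]-.125)
# front edge of upper tray: profile along station y at x=0, z=.04
b=cv2.imread("pics/top0.png")
cv2.imwrite("pics/t5.png",np.vstack([cv2.resize(m[105:200,150:345],None,fx=3,fy=3,interpolation=cv2.INTER_CUBIC) for m in (b,a)]))
E
```

```text
17.7333 [0.58084693 0.13984003 0.05096902] [-0.52361272  0.31725577  0.0112924 ]
station -0.0003731207587717583 0.13753959791298803
```

View pics/t5.png

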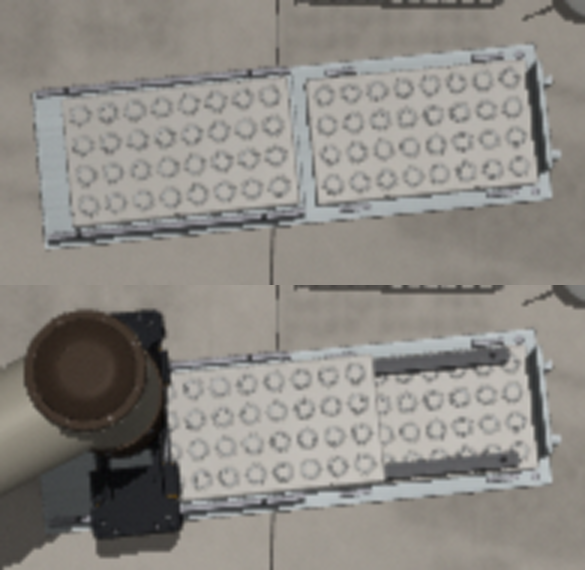

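Compared with the start, the tray's front edge has moved about 27 px. It slides squarely over the sticks, which are still in place. Continuing the push.

>>> {"op": "drive_tool", "data": {
  "steps": [0,0,0,0.007,0,0,0.7,0,0,0,0.007,0,0,0.7,0,0,0,0.007,0,0,0.7,0,0,0,0.007,0,0,0.7,0,0,0,0.007,0,0,0.7,0,0,0,0.007,0,0,0.7,0,0,0,0.007,0,0,0.7,0,0,0,0.007,0,0,0.7,0,0,0,0.007,0,0,0.7,0,0,0,0.007,0,0,0.7]
}}

```text
time_s: 18.57
tcp_pos: [0.5895, 0.0713, 0.0512]
ee_rot: [[0.119, -0.993, 0.0], [-0.993, -0.119, 0.0], [-0.0, -0.0, -1.0]]
wrist_force: [-0.3, 1.0, 1.1]
gripper_width: 0.702
gripper_force: 0.5
```

>>> {"op": "drive_tool", "data": {
  "steps": [0,0,0,0.006,0,0,0.7,0,0,0,0.006,0,0,0.7,0,0,0,0.006,0,0,0.7,0,0,0,0.006,0,0,0.7,0,0,0,0.006,0,0,0.7,0,0,0,0.006,0,0,0.7,0,0,0,0.006,0,0,0.7,0,0,0,0.006,0,0,0.7,0,0,0,0.006,0,0,0.7]
}}

```text
time_s: 19.32
tcp_pos: [0.5958, 0.0177, 0.0511]
ee_rot: [[0.119, -0.993, -0.0], [-0.993, -0.119, -0.0], [0.0, 0.0, -1.0]]
wrist_force: [-0.2, 0.3, -0.0]
gripper_width: 0.701
gripper_force: 0.3
```

```bash
python3 - <<'E'
from h import *
s=r.sense(); p=s["tcp_pos"]; print(s["time_s"],p,s["wrist_force"])
O=np.array([.6123,-.1208]); X=np.array([.993,.1184]); d=p[:2]-O; print("station",d@X,d@[-.1184,.993]-.125, rel([.6,0,0],6.8))
a=r.capture("wrist"); cam=r.camera_params("wrist"); np.savez("w6.npz",img=a,**{k:np.array(v) for k,v in cam.items()})
E
```

```text
19.3167 [0.59582126 0.01772806 0.0510515 ] [-0.16319321  0.30639601 -0.00984254]
station 3.833172338510438e-05 0.01450944392687209 {'turn_z_rad': 0.0008, 'shift_tool': array([ 0.0181, -0.002 ,  0.0511]), 'heading': -173.15}
```

>>> {"op": "drive_tool", "data": {
  "steps": [0,0,0,0.003,0,0,0.7,0,0,0,0.003,0,0,0.7,0,0,0,0.003,0,0,0.7,0,0,0,0.003,0,0,0.7,0,0,0,0.003,0,0,0.7,0,0,0,0.003,0,0,0.7,0,0,0,0.002,0,0,0.7,0,0,0,0.001,0,0,0.7]
}}

```text
time_s: 20.03
tcp_pos: [0.5983, -0.0028, 0.0511]
ee_rot: [[0.119, -0.993, 0.0], [-0.993, -0.119, -0.0], [0.0, -0.0, -1.0]]
wrist_force: [0.0, 1.0, -0.0]
gripper_width: 0.702
gripper_force: 0.3
```

>>> {"op": "drive_tool", "data": {
  "steps": [0,0,0,0.001,0,0,0.7,0,0,0,0.001,0,0,0.7,0,0,0,0,0,0,0.7,0,0,0,0,0,0,0.7]
}}

```text
time_s: 20.37
tcp_pos: [0.5985, -0.0046, 0.0511]
ee_rot: [[0.119, -0.993, -0.0], [-0.993, -0.119, -0.0], [0.0, 0.0, -1.0]]
wrist_force: [0.5, -0.4, 0.1]
gripper_width: 0.697
gripper_force: 0.0
```

>>> {"op": "drive_tool", "data": {
  "steps": [0,0,0,0.001,0,0,0.7,0,0,0,0.001,0,0,0.7,0,0,0,0.001,0,0,0.7]
}}

```text
time_s: 20.62
tcp_pos: [0.5989, -0.0072, 0.0511]
ee_rot: [[0.119, -0.993, 0.0], [-0.993, -0.119, 0.0], [-0.0, -0.0, -1.0]]
wrist_force: [-0.6, 5.8, 1.6]
gripper_width: 0.699
gripper_force: 3.0
```

>>> {"op": "drive_tool", "data": {
  "steps": [0,0,0,0.001,0,0,0.7,0,0,0,0.0005,0,0,0.7]
}}

```text
time_s: 20.78
tcp_pos: [0.5989, -0.0074, 0.0511]
ee_rot: [[0.119, -0.993, 0.0], [-0.993, -0.119, 0.002], [-0.002, -0.001, -1.0]]
wrist_force: [-2.0, 9.9, 2.2]
gripper_width: 0.701
gripper_force: 4.8
```

>>> {"op": "drive_tool", "data": {
  "steps": [0,0,0,0.0005,0,0,0.7,0,0,0,0.0005,0,0,0.7]
}}

```text
time_s: 20.95
tcp_pos: [0.599, -0.0075, 0.0511]
ee_rot: [[0.119, -0.993, 0.0], [-0.993, -0.119, 0.003], [-0.003, -0.001, -1.0]]
wrist_force: [-3.5, 12.8, 2.5]
gripper_width: 0.698
gripper_force: 6.4
```

Firm contact with the stop (13 N, no more motion). Back off, rise and check numerically.

>>> {"op": "drive_tool", "data": {
  "steps": [0,0,0,-0.002,0,0,0.7,0,0,0,-0.004,0,0,0.7,0,0,0,-0.01,0,0,0.7,0,0,0,-0.015,0,0,0.7,0,0,0,-0.01,0,-0.03,0.7,0,0,0,0,0,-0.04,0.7,0,0,0,0,0,-0.04,0.7,0,0,0,0,0,-0.04,0.7,0,0,0,0,0,-0.01,0.7,0,0,0,0,0,0,0.7]
}}

```text
time_s: 21.78
tcp_pos: [0.5964, 0.0314, 0.216]
ee_rot: [[0.12, -0.993, 0.01], [-0.993, -0.12, 0.002], [-0.001, -0.01, -1.0]]
wrist_force: [-0.0, -0.3, 0.5]
gripper_width: 0.701
gripper_force: 0.0
```

```bash
python3 - <<'E'
from h import *
np.set_printoptions(linewidth=220)
cam=r.camera_params("wrist"); a=r.capture("wrist"); s=r.sense(); print(s["time_s"],s["tcp_pos"],s["wrist_force"])
np.savez("w7.npz",img=a,**{k:np.array(v) for k,v in cam.items()})
t=r.capture("top"); np.savez("t7.npz",img=t); ct=r.camera_params("top")
O=np.array([.6123,-.1208]); X=np.array([.993,.1184]); Y=np.array([-.1184,.993])
def prof(img,c,P0,D,rng,z):
    P=np.array([[*(P0+D*k*.001),z] for k in rng]); m=proj(c,P).astype(np.float32)[None]
    return cv2.cvtColor(cv2.remap(img,m[...,0],m[...,1],cv2.INTER_LINEAR),cv2.COLOR_BGR2GRAY)[0].astype(int)
for n,i,c in (("wrist",a,cam),("top",t,ct)):
    print(n,"rear edge around station y=-22, offsets -10..30")
    for x in (-.055,-.03,0,.03,.055): print(int(x*1e3),prof(i,c,O+x*X+.103*Y,Y,range(-10,26),.038))
    print("front edge, around -232")
    for x in (-.055,-.03,0,.03): print(int(x*1e3),prof(i,c,O+x*X-.107*Y,Y,range(-10,16),.038))
    print("sides -60 / +60")
    for y in (-.09,-.04,.03,.09): print(int(y*1e3),prof(i,c,O-.06*X+y*Y,X,range(-9,9),.038),prof(i,c,O+.06*X+y*Y,X,range(-9,9),.038))
E
```

```text
21.8333 [0.5948047  0.03116582 0.2129255 ] [-0.24142108  0.49566169 -1.35695909]
wrist rear edge around station y=-22, offsets -10..30
-55 [177 178 178 179 178 178 178 177 172 165 161 163 169 173 172 172 171 171 172 170 159 139 119 114 133 156 168 172 172 171 172 171 172 172 172 172]
-30 [179 179 179 180 179 180 180 179 174 162 146 134 147 162 168 170 170 170 171 168 160 140 119 114 135 160 171 174 175 175 175 175 175 174 174 175]
0 [181 180 180 180 180 181 180 178 173 160 144 132 144 159 166 168 169 169 169 168 160 142 123 116 137 160 170 173 174 174 175 176 175 174 174 173]
30 [180 180 180 179 181 181 180 180 177 167 152 137 148 162 169 171 171 172 171 169 162 145 125 113 132 158 169 174 175 174 174 174 175 175 174 173]
55 [179 180 180 181 181 181 180 179 176 173 170 170 170 171 172 172 172 172 170 169 159 141 121 114 136 159 172 177 178 179 177 178 178 178 178 177]
front edge, around -232
-55 [0 0 0 0 0 0 0 0 0 0 0 0 0 0 0 0 0 0 0 0 0 0 0 0 0 0]
-30 [0 0 0 0 0 0 0 0 0 0 0 0 0 0 0 0 0 0 0 0 0 0 0 0 0 0]
0 [0 0 0 0 0 0 0 0 0 0 0 0 0 0 0 0 0 0 0 0 0 0 0 0 0 0]
30 [0 0 0 0 0 0 0 0 0 0
[... 1692 characters left out ...]
1 131 111 102  95 103 135 168 181 183 186 186 186 186 186 186 186 185 185 184]
sides -60 / +60
-90 [179 177 158 132 104  93  82  75  92 108 126 149 171 183 184 185 177 163] [161 169 177 180 180 181 172 164 159 165 170 175 179 183 183 180 176 170]
-40 [180 178 176 174 158 133 106 103 106 108 132 157 177 180 183 180 168 155] [168 171 175 177 180 177 173 170 174 176 179 182 185 186 188 188 182 170]
30 [179 178 174 148 119  99  92  85  92 112 133 149 166 180 184 186 188 183] [175 178 180 182 182 183 176 166 156 162 169 175 177 179 178 169 161 155]
90 [184 182 180 158 132 103  98  93  92 116 137 157 169 182 186 186 186 174] [171 176 181 183 183 182 175 162 148 152 162 171 175 178 180 169 158 149]
```

```bash
python3 - <<'E'
from h import *
np.set_printoptions(linewidth=220)
a=r.capture("scene"); c=r.camera_params("scene"); E=np.array(c["extrinsics"]); print("cam",(-E[:3,:3].T@E[:3,3]).round(2))
O=np.array([.6123,-.1208]); X=np.array([.993,.1184]); Y=np.array([-.1184,.993])
g=cv2.cvtColor(a,cv2.COLOR_BGR2GRAY)
print("v",list(range(-110,121,10)))
for z in (40,37,34,31,28,25,22,19,16,13,10,6):
    P=np.array([[*(O-.058*X+v*.001*Y),z*.001] for v in range(-110,121,10)]); m=proj(c,P).astype(np.float32)[None]
    print(z,cv2.remap(g,m[...,0],m[...,1],cv2.INTER_LINEAR)[0])
t=np.load("t7.npz")["img"]; b=cv2.imread("pics/top0.png"); d=cv2.absdiff(t,b).max(2)
for u,v in ((213,212),(252,229),(280,213)): print("dropper diff",d[v-8:v+9,u-8:u+9].max(),d[v-8:v+9,u-8:u+9].mean().round(1), t[v,u])
E
```

```text
cam [-0.15  0.57  0.56]
v [-110, -100, -90, -80, -70, -60, -50, -40, -30, -20, -10, 0, 10, 20, 30, 40, 50, 60, 70, 80, 90, 100, 110, 120]
40 [179 159 176 171 175 165 174 176 174 175 177 167 165 171 175 176 172 174 175 167 174 178 121  94]
37 [180 155 157 158 160 145 159 157 159 157 158 156 145 158 162 156 157 161 162 145 165 159  98 102]
34 [176 134 125 130 130 119 127 129 130 128 126 129 123 131 133 123 129 133 131 121 134 124 102 125]
31 [171 122  97 104  97  94  99  98  96  97  99  98  96  97  99  93  99  99  96  98 100  93 110 138]
28 [168 129  89  85  71  73  72  71  71  71  72  74  70  74  73  69  73  73  71  74  73  76 104 121]
25 [169 141  89  75  55  58  54  55  58  55  57  57  56  58  57  56  59  54  57  55  56  81  90  89]
22 [170 144  93  73  53  53  53  54  53  51  52  52  53  52  51  51  55  52  53  51  56  93  94  75]
19 [170 144  94  77  62  60  64  64  60  62  61  61  63  59  60  61  62  60  60  60  73  96  98  80]
16 [171 137  94  85  76  78  81  76  76  79  76  79  80  76  80  77  78  79  76  81  90  95  92  87]
13 [170 127  94  92  92  91  92  90  90  91  92  92  90  92  94  91  92  92  91  96  99  99  89  88]
10 [166 117  97 105 107  96  93  93  94  92  94  94  95  95  96  94  97  99 106 104  99  98  88  88]
6 [167 115 114 123 117  96  96 103 105  96  96  98  94  95 100  97 111 117 128 104  92  97  92  87]
dropper diff 11 7.8 [10  8  9]
dropper diff 12 7.7 [10  8  8]
dropper diff 11 7.7 [5 6 4]
```

The tray is square, level and against the stop, the stick is still in place under it, and the droppers haven't moved. Handing in.

```bash
python3 -c "
from station import r
print(r.finish_job())"
```

```text
the job is handed in; nothing more can be done
None
```

I placed both sticks along the lower tray's long edges, then slid the upper tray onto them until it met the end stop. My last camera checks showed it level and square with the droppers untouched; I handed the job in at about 22 s of the 69 s, and no verdict came back.

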